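# Hang the pipette on the free hook of the pipette carousel

### The arm

A 6-joint arm with a two-finger parallel gripper is mounted at the origin on the work surface. World frame = base frame: x ahead of the robot, y to its left, z up, the work surface at z = 0. Lengths are in m, angles in degrees, forces in N, time in s.
With the tool pointing down it reaches from about 0.4 to 0.825 m from the base axis. Payload 7 kg.
Tool frame: the origin (TCP) lies midway between the tips of the shut fingers; the grasp point (between the pads) lies 19 mm behind it; z points along the fingers, x is the direction in which the jaws open and shut, and the axes are right-handed (so a half turn about z gives the same grasp; the last joint's range is limited). The gripper opens to 88 mm and grips with 3 to 60 N. Pads are 19 mm wide; open, the fingers measure 130 mm over their backs; the gripper's body (78 mm by 193 mm) begins 47 mm behind the grasp point.
Start: joints at [-59.009, 20.546, 0.682, 0, -70.136, -16.507], TCP at [0.169, -0.654, 0.227] pointing down, gripper open.
Joint ranges: [-176.03, 176.03], [-82.01, 121.73], [-58.28, 71.71], [-173.87, 95.51], [-174.79, -0.11], [-173.66, 173.66]. Speed limits (degrees/s): [136.94, 136.94, 172.46, 180, 180, 180].

### API

Orientations are given as [roll, pitch, yaw] about the fixed x, y, z axes, in that order (R = Rz(yaw) Ry(pitch) Rx(roll)).
In Python, from plant import * gives the robot as it stands. The module is installed in compiled form; this text tells all that it offers.
- The arm moves only by the shell command python3 -m pendant 'ROWS' [OPENING]. ROWS is JSON, a list that holds one entry, the list of rows, each a list of 6 numbers: the shift along the world's x, y, z in mm, then the turn, a rotation vector about the world's x, y, z in degrees. A call has 1 to 10 rows; each row is the pose to reach, as a shift and turn from the pose commanded when the call began; what a row does not reach only later rows make up. A row lasts 1/8 s, in which the tool goes at most 62.5 mm and 10.7 degrees, less where a joint would pass 70% of its speed; a pose out of reach is approached as far as the arm can. A call with a gripper value outside its range is refused whole. OPENING is the closure, from -1 (fully open) to 1 (shut), set as the call begins (- or left out, the last holds). The fingers move at their own pace and stop on an object; the grip force is fixed at half the most. Time passes only in rows, so rows that repeat a pose let the fingers close. It gives the time, the measured TCP pose, the force and the opening at its end, in the units of the state.
- get_obs(): the state, without advancing time (a new reading comes with each control period).
- snapshot(name): name is "scene" or "side" or "wrist"; returns a dict with "pixels" (400x640x3 uint8, red, green, blue), "depth" (400x640 float32, m along the optical axis (not along the pixel's ray), 0 where there is no reading), "fx", "fy", "cx", "cy" (pixels), "pose" (4x4, takes a point from camera to world coordinates); the wrist camera has in their place "tool_from_camera" (4x4, takes a point from camera to tool coordinates, whose origin is the TCP and whose axes are the tool frame's). Camera axes: x right, y down, z forward; pixel columns grow to the right and rows downward; lengths in m; the calibration is good to about 2 mm. A picture is of the moment at which its call begins: read the wrist's pose just before it.
- close_job(): hands the job in, once; it reports no verdict.
The state is a dict: "clock": time; "joint_pos": joint angles; "qvel": joint speeds; "tau": joint torques, N m; "tool_pos": TCP position; "orientation": TCP orientation; "force": force on the tool from outside, world axes, zero at the start; "moment": the same for the moment, N m; "opening": finger opening in m.
Only numpy, scipy, OpenCV 4.12 (cv2) and the standard library are available. Lean on these libraries where they do the work, as an engineer would, in place of code of your own. Each camera call takes 0.05 s, during which the arm holds its last target. There are 200 camera calls.

### The job

Turn the pipette carousel until its empty hook is at the front, straight above the tongue of the foot, then lift the pipette out of its block and hang it upright on that hook, collar fully home between lips and ridge. Feel for the hook, whose height is not known: keep hold of the pipette until its collar rests there, never press it hard against the carousel and never drop it. Let go, with that hook still at the front and everything else on the bench where it was.

Things in the scene. Friction and masses are not known exactly. Their poses are not given: they have to be found in the camera images.
- stand: fixed stand of the grey pipette carousel; origin on the bench, on the carousel's vertical axis, z up, -x to its front. Round foot of radius 85 mm, 10 mm high; a flat tongue 26 mm wide reaches 143 mm to the front. The column's height is set by hand and NOT reported: h, between -10 and +10 mm, raises or lowers all that turns, fixed in use; besides that a hook yields 1 mm per 5 N pressed down.
- front_seat (a point): point fixed to the stand, 105 mm in front of the axis, 182 mm above the bench: where the axis of a hung pipette meets the seat if h = 0 (true seat 182 mm + h). A hook is a fork: two prongs 12 mm wide, 8 mm thick below the seat, slot 21 mm wide, closed 94.5 mm from the carousel's axis, its flared open mouth at 143 mm. Five hooks, 72 degrees apart, one empty.
- front_lip (a point): point fixed to the stand, 127 mm in front of the axis, 189 mm above the bench: top of the lips at the front if h = 0. Lips stand 7 mm above the seat on each prong, 124 to 130 mm from the carousel's axis; behind, a ridge as high ends 86 mm from it. The collar belongs between them (2 to 3 mm play). The four hung pipettes are fixed, shaped as the loose one, tops at 260 mm + h.
- bar (a point): point fixed to the stand, on its axis, 283 mm above the bench: centre of the turning bar if h = 0 (true height 283 mm + h). The bar on top of the carousel, to be gripped from above, is 66 mm long, 13 mm thick and 36 mm tall; its length is level and at right angles to the empty hook.
- rotor (a joint): angle of the carousel, rad, counter-clockwise seen from above. At 0 and at 6.283 (a full turn) the empty hook points to the stand's front; at q it lies q counter-clockwise from there. End stops at -0.6 and 6.9. Steady friction of about 0.2 N m; stays where it is left.
- handle (a point): loose pipette: centre of its handle (26 mm diameter, 57 mm long) on its axis, z up. Above this point: plunger top at 44 mm. Below it: underside of the collar (34 mm diameter, 5 mm thick) at 34 mm, then a 17 mm shaft down to 134 mm, flange (24 mm) to 139 mm, nose (11 mm) to 189 mm. 80 to 140 g. Starts upright, nose in the block's hole, flange on its top.
- pipette: the same loose pipette; origin at the end of its nose, z up along its axis.
- block: fixed white resting block 80 x 80 x 60 mm high with one vertical hole of 14 mm in its middle; origin at the centre of its underside. The nose is 50 mm deep in the hole.
- swab_jar: bystander: glass jar with steel lid, 68 mm diameter, 120 mm high; origin under its centre.
- slide_box: bystander: grey box 85 x 100 x 34 mm; origin under its centre.
- beaker: bystander: glass beaker 70 mm diameter, 90 mm high; origin under its centre.
- timer: bystander: flat white bench timer 60 x 75 x 22 mm; origin under its centre.
- dish_stack: bystander: clear stack of dishes 92 mm diameter, 34 mm high; origin under its centre.
Mind the look-alikes: they are no part of the job. Of the things shaped like the pipette, the white one is meant.

How it is judged:
By the outcome, as a careful person would: the job done as asked, in the order asked, and still so for the second after the job is handed in, with the robot touching nothing.
It also fails if it takes over 72 s, if anything falls off the work surface, if the arm or the gripper's body presses on something with over 40 N, if the wrist force passes 120 N, or if a joint passes its speed limit or range.

## Working session

There is one attempt and no reset: what is moved stays moved. The work goes in short steps, Python scripts to look and compute and a shell command to move; the robot and the scene stay as the last step left them, time stands still between calls to the robot, and variables do not carry over. Pictures are saved under pics/ and viewed, about 8 in all and at most 12, crops included, and the job is handed in when it is done.

```bash
mkdir -p pics; cat > h.py <<'E'
from plant import *
import numpy as np, cv2, pickle
def shot(n,f):
    o=get_obs(); s=snapshot(n); cv2.imwrite('pics/'+f+'.png',s['pixels'][:,:,::-1]); s['obs']=o
    pickle.dump(s,open(f+'.pkl','wb')); return s
def cloud(s,T=None):
    T=s['pose'] if T is None else T
    v,u=np.mgrid[:400,:640]; d=s['depth']
    P=np.stack([(u-s['cx'])/s['fx']*d,(v-s['cy'])/s['fy']*d,d,np.ones_like(d)],-1)@np.array(T).T
    P=P[...,:3]; P[d<=0]=np.nan; return P
E
python3 - <<'E'
from h import *
o=get_obs(); print(o)
a=shot('scene','sc0'); b=shot('side','si0')
for s in(a,b): print(s['fx'],s['cx'],s['cy'],np.round(s['pose'],3).tolist())
cv2.imwrite('pics/both.png',cv2.resize(np.vstack([a['pixels'],b['pixels']])[:,:,::-1],None,fx=.75,fy=.75))
E
```

```text
{'clock': 0.0, 'joint_pos': array([-5.90101185e+01,  2.05900500e+01,  6.34508236e-01, -1.91262849e-02,
       -7.01342400e+01, -1.65068524e+01]), 'qvel': array([ 0.00730387,  0.07977704,  0.04268304,  0.04494013, -0.0081563 ,
       -0.01186651]), 'tau': array([-4.18003274e-04, -5.82716525e+01,  2.93052506e+01,  6.99727044e+00,
        6.98545278e-03, -1.88494473e-04]), 'tool_pos': array([ 0.1686673 , -0.65310047,  0.22564701]), 'orientation': array([-1.79991727e+02, -9.11904693e-02,  1.04476509e+02]), 'force': array([-0.01092328, -0.16797403,  0.60725686]), 'moment': array([0.00469503, 0.00087357, 0.00892666]), 'opening': 0.0875721890040277}
517.7512868746456 305.9967440618766 206.2543637714654 [[0.472, 0.521, -0.711, 1.87], [0.882, -0.271, 0.387, -0.709], [0.009, -0.81, -0.587, 1.229], [0.0, 0.0, 0.0, 1.0]]
450.1472661786675 311.1883099069958 198.82089448719037 [[-0.742, -0.461, 0.486, -0.16], [-0.67, 0.491, -0.557, 0.836], [0.018, -0.739, -0.673, 1.194], [0.0, 0.0, 0.0, 1.0]]
```

View pics/both.png

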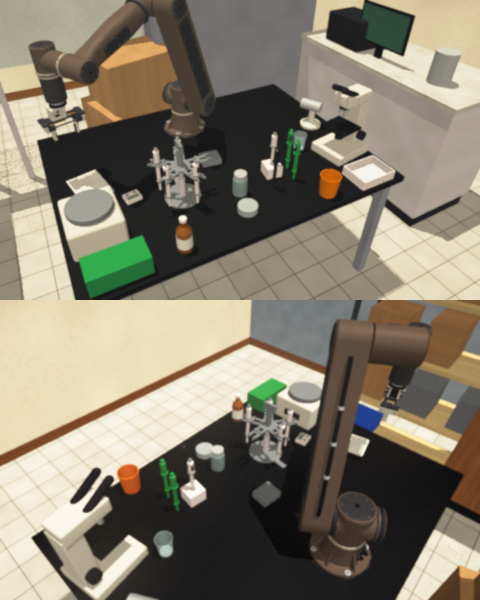

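The picture shows the carousel at (240,240) in the scene view and (355,180) in the side view. The white pipette in its block is at (360,210) and (257,250), with two green look-alikes beside it. I'll zoom in.

```bash
python3 - <<'E'
from h import *
a=pickle.load(open('sc0.pkl','rb'));b=pickle.load(open('si0.pkl','rb'))
A=a['pixels'][165:290,180:420,::-1];B=b['pixels'][120:270,230:420,::-1]
A=cv2.resize(A,(580,302),interpolation=2)
B=cv2.resize(B,(380,300),interpolation=2)
c=np.zeros((602,600,3),np.uint8);c[:302,:580]=A;c[302:602,:380]=B
cv2.imwrite('pics/crop.png',c)
for s,w in((a,(165,290,180,420)),(b,(120,270,230,420))):
    P=cloud(s);Q=P[w[0]:w[1],w[2]:w[3]].reshape(-1,3);C=s['pixels'][w[0]:w[1],w[2]:w[3]].reshape(-1,3)
    ok=Q[:,2]>.006;Q=Q[ok]
    # clusters top-down
    g=np.zeros((400,400),np.uint8);i=((Q[:,0]-.2)/.003).astype(int);j=((Q[:,1]+.6)/.003).astype(int)
    m=(i>=0)&(i<400)&(j>=0)&(j<400);g[i[m],j[m]]=255
    n,l,st,ce=cv2.connectedComponentsWithStats(cv2.dilate(g,np.ones((3,3))))
    for k in range(1,n):
        if st[k,4]<40: continue
        mm=m.copy();mm[m]=l[i[m],j[m]]==k;q=Q[mm]
        print(len(q),np.round(q.min(0),3),np.round(q.max(0),3),np.round(q.mean(0),3))
    print()
E
```

```text
5 [ 0.281 -0.348  0.006] [ 0.293 -0.327  0.008] [ 0.287 -0.34   0.007]
385 [ 0.331 -0.086  0.006] [0.443 0.034 0.045] [ 0.397 -0.018  0.029]
8 [0.335 0.275 0.006] [0.349 0.311 0.011] [0.343 0.294 0.009]
6 [0.395 0.319 0.007] [0.427 0.333 0.008] [0.414 0.328 0.007]
3578 [ 0.429 -0.388  0.006] [ 0.723 -0.096  0.309] [ 0.59  -0.267  0.137]
98 [ 0.452 -0.459  0.006] [ 0.515 -0.422  0.03 ] [ 0.492 -0.441  0.02 ]
286 [0.459 0.429 0.006] [0.538 0.506 0.097] [0.501 0.468 0.065]
8 [0.492 0.08  0.006] [0.518 0.116 0.007] [0.506 0.099 0.007]
61 [0.537 0.509 0.006] [0.574 0.54  0.063] [0.555 0.523 0.03 ]
545 [0.569 0.163 0.006] [0.666 0.23  0.246] [0.623 0.191 0.097]
274 [0.604 0.29  0.007] [0.637 0.322 0.238] [0.624 0.302 0.141]
120 [0.625 0.21  0.006] [0.675 0.251 0.067] [0.658 0.23  0.04 ]
639 [ 0.642 -0.04   0.007] [0.723 0.035 0.128] [ 0.691 -0.014  0.077]
294 [0.692 0.267 0.007] [0.727 0.309 0.235] [0.711 0.28  0.139]
303 [0.701 0.144 0.006] [0.734 0.173 0.236] [0.72  0.156 0.14 ]
577 [ 0.732 -0.08   0.006] [0.844 0.017 0.043] [ 0.803 -0.037  0.03 ]
16 [ 0.851 -0.369  0.169] [ 0.866 -0.35 
[... 164 characters left out ...]
032]
3141 [ 0.425 -0.394  0.006] [ 0.719 -0.105  0.309] [ 0.558 -0.24   0.138]
225 [ 0.44  -0.504  0.006] [ 0.507 -0.419  0.032] [ 0.473 -0.456  0.02 ]
1796 [ 0.495 -0.603  0.006] [ 0.737 -0.523  0.178] [ 0.603 -0.56   0.102]
988 [0.56  0.168 0.006] [0.663 0.262 0.246] [0.608 0.219 0.085]
231 [0.598 0.294 0.055] [0.628 0.323 0.237] [0.61  0.311 0.151]
587 [ 0.636 -0.03   0.006] [0.704 0.042 0.129] [0.66  0.011 0.079]
290 [0.696 0.146 0.006] [0.731 0.183 0.237] [0.708 0.167 0.147]
388 [ 0.746 -0.074  0.006] [0.836 0.021 0.043] [ 0.788 -0.019  0.031]
653 [ 0.793 -0.602  0.006] [ 0.927 -0.501  0.098] [ 0.848 -0.53   0.066]
437 [ 0.825 -0.385  0.006] [ 0.886 -0.322  0.177] [ 0.85  -0.346  0.088]
```

View pics/crop.png

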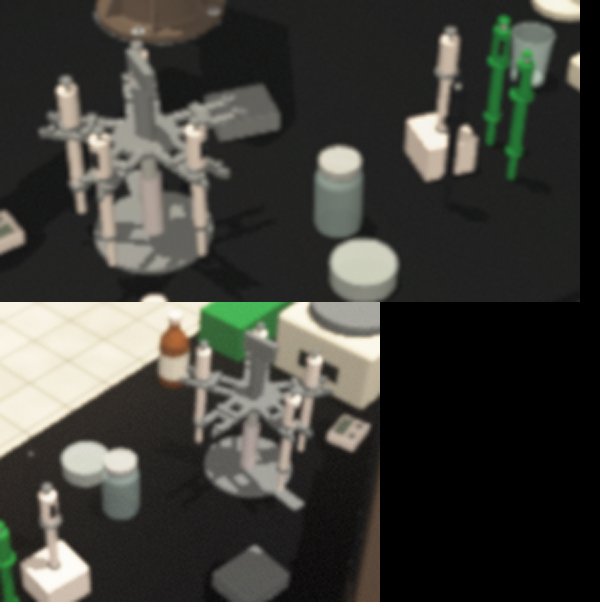

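The scene crop shows the loose white pipette at (447,75), partly occluded by a black look-alike. The tongue runs toward the robot at (290,497) in the lower crop, and the empty hook's direction still has to be measured. Next I measure geometry from the depth.

```bash
python3 - <<'E'
from h import *
from scipy.optimize import least_squares
for f in('sc0','si0'):
    s=pickle.load(open(f+'.pkl','rb'));P=cloud(s).reshape(-1,3);C=s['pixels'].reshape(-1,3).astype(int)
    near=lambda x,y,r:np.hypot(P[:,0]-x,P[:,1]-y)<r
    print(f,'bench z',np.nanmedian(P[near(.55,.1,.05),2]))
    m=near(.61,.212,.05)
    for lo,hi in((.055,.066),(.085,.15),(.18,.235),(.238,.26)):
        q=P[m&(P[:,2]>lo)&(P[:,2]<hi)];print('pip',lo,len(q),np.round(np.median(q,0),4),np.round(q.min(0),3),np.round(q.max(0),3))
    c=P[near(.575,-.245,.16)]
    b=c[c[:,2]>.275];print('bar',len(b),np.round(b.mean(0),4),np.round(np.percentile(b,[2,98],axis=0),4).tolist())
    w,V=np.linalg.eigh(np.cov(b[:,:2].T));print(' dir',np.degrees(np.arctan2(V[1,1],V[0,1]))%180, (w**.5))
    b=c[c[:,2]>.2]; b=b[b[:,2]<.275]
    g=np.zeros((160,160),np.uint8);ij=((b[:,:2]-[.415,-.405])/.002).astype(int);g[ij[:,0],ij[:,1]]=255
    n,l,st,ce=cv2.connectedComponentsWithStats(cv2.dilate(g,np.ones((3,3))))
    for k in range(1,n):
        q=b[l[ij[:,0],ij[:,1]]==k]
        if len(q)>15:print(' blob',len(q),np.round(q.mean(0),3),np.round(q.max(0),4))
    q=c[(c[:,2]>.006)&(c[:,2]<.016)]
    e=lambda p:np.maximum(np.hypot(q[:,0]-p[0],q[:,1]-p[1])-.085,0)
    print('foot',len(q),np.round(q.mean(0),4))
    for a in range(0,360,15):
        pass
    np.save(f+'_foot.npy',q)
A=np.vstack([np.load(f+'_foot.npy') for f in('sc0','si0')])
g=np.zeros((400,400,3),np.uint8)
for k,f in enumerate(('sc0','si0')):
    q=np.load(f+'_foot.npy');ij=((q[:,:2]-[.375,-.445])/.001).astype(int);g[ij[:,0],ij[:,1],k*2]=255
cv2.imwrite('pics/foot.png',g)
E
```

```text
sc0 bench z -0.7433735531803488
pip 0.055 156 [0.6176 0.1935 0.0601] [0.572 0.166 0.055] [0.659 0.251 0.066]
pip 0.085 50 [0.6213 0.2043 0.1228] [0.614 0.199 0.085] [0.634 0.212 0.149]
pip 0.18 98 [0.6262 0.2044 0.2093] [0.611 0.192 0.181] [0.637 0.222 0.232]
pip 0.238 10 [0.62   0.207  0.2415] [0.613 0.202 0.239] [0.626 0.216 0.246]
bar 126 [ 0.5786 -0.2548  0.2951] [[0.5403, -0.2602, 0.2759], [0.6067, -0.2467, 0.3076]]
 dir 2.214610728714746 [0.00418913 0.0213208 ]
 blob 26 [ 0.474 -0.218  0.25 ] [ 0.4873 -0.2084  0.2705]
 blob 136 [ 0.516 -0.339  0.233] [ 0.5273 -0.3223  0.2703]
 blob 149 [ 0.58  -0.257  0.235] [ 0.5908 -0.2394  0.2747]
 blob 145 [ 0.64  -0.339  0.233] [ 0.6507 -0.3227  0.2675]
 blob 145 [ 0.678 -0.222  0.234] [ 0.6897 -0.2084  0.2671]
foot 925 [ 0.5798 -0.2557  0.0102]
si0 bench z 0.0004007508391394854
pip 0.055 390 [0.6083 0.2194 0.0603] [0.571 0.17  0.055] [0.659 0.255 0.066]
pip 0.085 75 [0.6118 0.2173 0.1176] [0.607 0.206 0.086] [0.623 0.221 0.149]
pip 0.18 120 [0.6094 0.2186 0.2124] [0.601 0.201 0.18 ] [0.627 0.226 0.234]
pip 0.238 19 [0.6149 0.2147 0.2422] [0.606 0.205 0.239] [0.623 0.221 0.246]
bar 158 [ 0.5673 -0.2463  0.2923] [[0.5357, -0.2558, 0.2755], [0.6001, -0.2406, 0.3066]]
 dir 1.2429794180133342 [0.00362089 0.02026348]
 blob 117 [ 0.466 -0.211  0.235] [ 0.4797 -0.1998  0.2671]
 blob 113 [ 0.504 -0.329  0.233] [ 0.5211 -0.3182  0.2655]
 blob 147 [ 0.564 -0.242  0.24 ] [ 0.5885 -0.2323  0.2741]
 blob 34 [ 0.628 -0.335  0.252] [ 0.6426 -0.3227  0.2663]
 blob 106 [ 0.665 -0.213  0.233] [ 0.6819 -0.2022  0.2662]
foot 873 [ 0.5617 -0.236   0.0102]
```

View pics/foot.png

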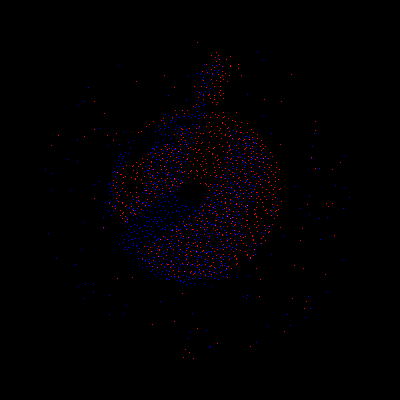

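Fused, the views put the axis near (0.568, -0.249) with front at about 170° and the empty hook at about 91°. So q ≈ 281°, and I turn about +79° counter-clockwise to 2π. I'll go above the carousel for a wrist view.

```bash
python3 -m pendant '[[[50,50,60,0,0,0],[90,90,100,0,0,-3],[130,130,140,0,0,-6],[170,170,180,0,0,-9],[205,205,210,0,0,-12],[240,240,230,0,0,-13.5],[275,275,250,0,0,-13.5],[310,310,260,0,0,-13.5],[345,345,260,0,0,-13.5],[345,345,260,0,0,-13.5]]]'
python3 - <<'E'
from h import *
s=shot('wrist','w0');o=s['obs'];print(o['tool_pos'],o['orientation'],o['joint_pos'],o['clock']);print(s['fx'],s['cx'],s['cy'],np.round(s['tool_from_camera'],3).tolist())
E
```

```text
clock: 1.35
tool_pos: [0.5165, -0.3054, 0.4853]
orientation: [-179.9, -0.1, 91.3]
force: [-0.4, 0.5, -1.2]
opening: 0.0879
[ 0.51649836 -0.30540923  0.48528725] [-1.79918747e+02 -7.50837631e-02  9.12503313e+01] [-1.19908104e+01  1.06862888e+01  1.98139900e+01 -5.51901335e-02
 -9.92239882e+01 -7.67676059e+01] 1.35
280.8669308641888 319.2507576370596 194.14270380587055 [[1.0, -0.001, -0.0, -0.0], [0.001, 0.965, 0.264, -0.072], [-0.0, -0.264, 0.965, -0.157], [0.0, 0.0, 0.0, 1.0]]
```

View pics/w0.png

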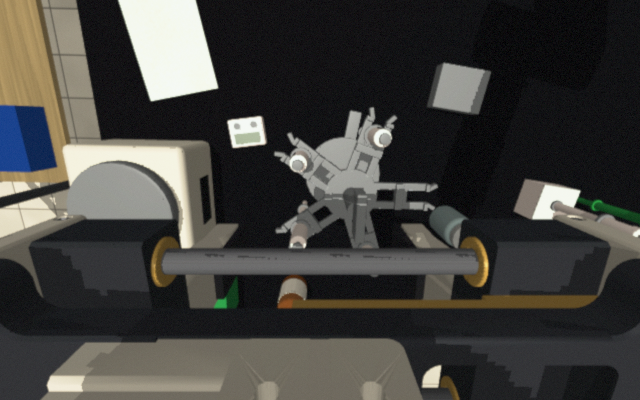

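The wrist view shows the tongue at (353,125), the foot around (345,165), the empty hook pointing right (380–435,197) and the bar at (360,215), which is partly hidden. I'll now measure these precisely.

```bash
cat >> h.py <<'E'
from scipy.spatial.transform import Rotation as R
from scipy.optimize import least_squares
def wpose(s):
    o=s['obs'];T=np.eye(4);T[:3,:3]=R.from_euler('xyz',o['orientation'],degrees=True).as_matrix();T[:3,3]=o['tool_pos'];return T@s['tool_from_camera']
def load(f): return pickle.load(open(f+'.pkl','rb'))
def pts(f):
    s=load(f); return cloud(s,None if 'pose' in s else wpose(s)).reshape(-1,3)
E
python3 - <<'E'
from h import *
for f in('sc0','si0','w0'):
    P=pts(f);P=P[np.isfinite(P[:,0])]
    c=P[np.hypot(P[:,0]-.568,P[:,1]+.249)<.17]
    q=c[(c[:,2]>.006)&(c[:,2]<.015)];d0=np.array([.568,-.249])
    # drop isolated
    from scipy.spatial import cKDTree
    n=np.array([len(x) for x in cKDTree(q[:,:2]).query_ball_point(q[:,:2],.006)]);q=q[n>=5]
    for it in range(3):
        r=q[:,:2]-d0;a=np.degrees(np.arctan2(r[:,1],r[:,0]))%360;rr=np.hypot(*r.T)
        E=[]
        for k in range(0,360,6):
            m=(a>=k)&(a<k+6)&(rr<.11)
            if m.sum()>2 and not 150<k<190:
                i=np.argmax(np.where(m,rr,0))
                if rr[i]>.07:E.append(q[i,:2])
        E=np.array(E);d0=least_squares(lambda p:np.hypot(*(E-p).T)-.085,d0,loss='soft_l1',f_scale=.001).x
    r=q[:,:2]-d0;rr=np.hypot(*r.T);t=r[(rr>.095)&(rr<.15)];a=np.degrees(np.arctan2(t[:,1],t[:,0]))%360
    m=abs(a-170)<12
    print(f,'axis',d0.round(4),len(E),'front',np.median(a[m]),a[m].mean(),m.sum(),rr[(rr>.095)&(rr<.15)][m].max())
    b=c[(c[:,2]>.296)];print(' bartop',len(b),np.round(b.mean(0),4) if len(b) else'',np.percentile(c[:,2],[99.5,99.9]), np.median(b[:,2]) if len(b) else '')
    for z0,z1 in((.165,.2),):
        hk=c[(c[:,2]>z0)&(c[:,2]<z1)];r=hk[:,:2]-d0;rr=np.hypot(*r.T);a=np.degrees(np.arctan2(r[:,1],r[:,0]))%360
        m=(abs(a-90)<22)&(rr>.07)&(rr<.15);h=hk[m]
        if m.sum():print(' hook',m.sum(),a[m].mean(),(a[m].min()+a[m].max())/2,'z',np.percentile(h[:,2],[5,25,50,75,95]).round(4),rr[m].max(), 'lat',np.round([(r[m]@[1,0]).min(),(r[m]@[1,0]).max()],4))
E
```

```text
sc0 axis [ 0.5732 -0.2499] 29 front 176.56479535648543 175.8033890576619 7 0.12898991666589057
 bartop 69 [ 0.5752 -0.2538  0.3033] [0.30218574 0.30671245] 0.303667512553912
 hook 166 89.44026794055225 90.8316455599678 z [0.1787 0.183  0.1855 0.1896 0.1945] 0.14349225018278106 lat [-0.0289  0.028 ]
si0 axis [ 0.563 -0.254] 31 front 164.71496267889484 165.2112777826016 16 0.13242006014876734
 bartop 66 [ 0.569  -0.2478  0.302 ] [0.30239655 0.30591177] 0.30223990052451427
 hook 175 87.43262374115719 86.60850340163826 z [0.179  0.183  0.1864 0.19   0.194 ] 0.14901362885897285 lat [-0.0175  0.0298]
w0 axis [ 0.5711 -0.2503] 24 front 170.2575383918471 170.22093169597434 157 0.1423668072599711
 bartop 99681 [ 0.492  -0.3044  0.5788] [0.60318802 0.60371128] 0.5846326212558351
 hook 810 91.25789478772366 90.85536689539529 z [0.1808 0.1843 0.1855 0.1907 0.1925] 0.14441870553916503 lat [-0.0233  0.0223]
```

```bash
python3 -m pendant '[[[30,30,0,0,0,0],[54.5,55.4,-30,0,0,0],[54.5,55.4,-70,0,0,0],[54.5,55.4,-110,0,0,0],[54.5,55.4,-145,0,0,0],[54.5,55.4,-175,0,0,0],[54.5,55.4,-200,0,0,0],[54.5,55.4,-213,0,0,0],[54.5,55.4,-213,0,0,0],[54.5,55.4,-213,0,0,0]]]' -1
python3 -m pendant '[[[0,0,0,0,0,0],[0,0,0,0,0,0],[0,0,0,0,0,0],[0,0,0,0,0,0],[0,0,0,0,0,0],[0,0,0,0,0,0]]]' 1
```

```text
clock: 2.65
tool_pos: [0.5687, -0.2536, 0.2748]
orientation: [179.9, 0.0, 91.0]
force: [-0.4, -0.2, -0.1]
opening: 0.0876
clock: 3.4
tool_pos: [0.5683, -0.2531, 0.2736]
orientation: [-180.0, 0.0, 91.0]
force: [-0.9, -0.7, -0.9]
opening: 0.0332
```

```bash
python3 -m pendant '[[[2,2.5,0,0,0,0],[2,2.5,0,0,0,0],[2,2.5,0,0,0,0],[2,2.5,0,0,0,0],[2,2.5,0,0,0,0],[2,2.5,0,0,0,0]]]' 1
```

```text
clock: 4.15
tool_pos: [0.5704, -0.2509, 0.2737]
orientation: [180.0, 0.0, 91.0]
force: [2.0, -3.8, -0.7]
opening: 0.0127
```

```bash
python3 -m pendant '[[[0,0,0,0,0,4],[0,0,0,0,0,9],[0,0,0,0,0,14],[0,0,0,0,0,19],[0,0,0,0,0,24],[0,0,0,0,0,29],[0,0,0,0,0,34],[0,0,0,0,0,38],[0,0,0,0,0,40],[0,0,0,0,0,40]]]'
python3 -c "
from plant import *;o=get_obs();print(o['force'],o['moment'],o['joint_pos'],o['opening'])"
```

```text
clock: 5.4
tool_pos: [0.5705, -0.2509, 0.2737]
orientation: [-180.0, 0.0, 131.0]
force: [2.3, -5.2, -1.1]
opening: 0.013
[ 2.32987108 -5.21185545 -1.13301803] [-1.6595767  -0.69693068  0.17449085] [-5.80044881e+00  1.42250024e+01 -2.10246437e+00  2.44446953e-02
 -7.36527943e+01 -4.32466143e+01] 0.012974946407242534
```

```bash
python3 -m pendant '[[[0,0,0,0,0,4],[0,0,0,0,0,9],[0,0,0,0,0,14],[0,0,0,0,0,19],[0,0,0,0,0,24],[0,0,0,0,0,29],[0,0,0,0,0,34],[0,0,0,0,0,37],[0,0,0,0,0,39],[0,0,0,0,0,39]]]'
python3 - <<'E'
from h import *
s=shot('wrist','w1');print(s['obs']['moment'])
E
```

```text
clock: 6.65
tool_pos: [0.5705, -0.251, 0.2737]
orientation: [-180.0, 0.0, 169.9]
force: [2.5, -4.6, -0.5]
opening: 0.0124
[-1.76952772 -0.7471674   0.07886866]
```

View pics/w1.png

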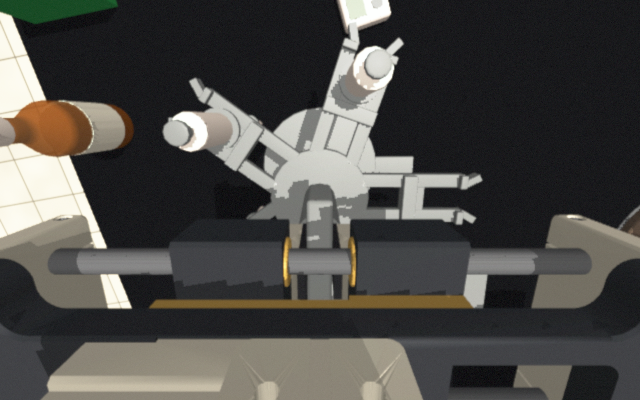

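The empty hook (400–475, rows 180–218) now points right, roughly over the tongue (395,163, lower). I'll check both angles numerically.

```bash
cat > ang.py <<'E'
from h import *
import sys
from scipy.spatial import cKDTree
P=pts(sys.argv[1]);d0=np.array([float(x) for x in sys.argv[2:4]]);F=np.radians(170.25)
f=np.array([np.cos(F),np.sin(F)]);l=np.array([-f[1],f[0]])
P=P[np.isfinite(P[:,0])];r=(P[:,:2]-d0);u=r@f;v=r@l;z=P[:,2]
t=(u>.095)&(u<.138)&(abs(v)<.03)&(z>.006)&(z<.016)
def mid(m,name):
    ks=[]
    for a in np.arange(.09,.142,.004):
        k=m&(u>=a)&(u<a+.004)
        if k.sum()>5: ks.append((a+.002,np.percentile(v[k],3),np.percentile(v[k],97)))
    ks=np.array(ks);print(name,m.sum(),np.round(ks*1000,1).tolist());return ks
mid(t,'tongue')
h=(u>.08)&(u<.15)&(abs(v)<.035)&(z>.17)&(z<.205);mid(h,'hook')
for a,b in((.070,.078),(.1,.122),(.124,.130),(.132,.14)):
    k=h&(u>a)&(u<b);
    if k.any():print(a,k.sum(),'z pct',np.percentile(z[k],[10,30,50,70,90]).round(4))
E
python3 ang.py w1 .571 -.2503
```

```text
tongue 296 [[96.0, -6.4, 11.9], [100.0, -9.7, 11.0], [104.0, -8.0, 11.8], [108.0, -9.7, 11.9], [112.0, -8.6, 11.8], [116.0, -9.7, 12.2], [120.0, -8.4, 11.9], [124.0, -9.6, 12.0], [128.0, -9.7, 13.1], [132.0, -9.8, 10.4], [136.0, -9.6, 11.6]]
hook 2060 [[92.0, -18.2, 21.9], [96.0, -18.9, 21.9], [100.0, -18.7, 22.0], [104.0, -18.9, 22.0], [108.0, -18.9, 21.9], [112.0, -18.7, 21.7], [116.0, -20.3, 21.8], [120.0, -21.9, 21.5], [124.0, -21.9, 21.5], [128.0, -22.2, 21.8], [132.0, -20.4, 19.9], [136.0, -19.7, 19.0], [140.0, -22.1, 21.2]]
0.1 628 z pct [0.1828 0.1841 0.1845 0.185  0.1855]
0.124 316 z pct [0.1842 0.1869 0.1905 0.1914 0.1922]
0.132 134 z pct [0.1831 0.1861 0.1865 0.187  0.1874]
```

```bash
python3 -m pendant '[[[0,0,0,0,0,0],[0,0,0,0,0,0],[0,0,0,0,0,0],[0,0,0,0,0,0],[0,0,0,0,0,0],[0,0,0,0,0,0],[0,0,30,0,0,0],[0,0,80,0,0,0],[0,0,130,0,0,0],[0,0,130,0,0,0]]]' -1
python3 -m pendant '[[[0,0,40,0,0,0],[40,20,40,0,0,0],[40,20,40,0,0,0]]]'
python3 - <<'E'
from h import *
s=shot('wrist','w2')
E
python3 ang.py w2 .571 -.2503
```

```text
clock: 7.95
tool_pos: [0.5715, -0.2514, 0.4086]
orientation: [-179.9, 0.5, 170.0]
force: [0.4, -0.6, -0.6]
opening: 0.0875
clock: 8.32
tool_pos: [0.612, -0.2292, 0.4415]
orientation: [180.0, -0.1, 170.1]
force: [0.7, 0.4, -0.7]
opening: 0.0877
tongue 29 [[108.0, -11.3, -5.0]]
hook 822 [[92.0, -22.0, 19.4], [96.0, -22.9, 20.7], [100.0, -22.4, 20.7], [104.0, -22.9, 20.7], [108.0, -23.0, 20.1], [112.0, -22.2, 20.6], [116.0, -23.1, 20.2], [120.0, -22.9, 20.6], [124.0, -22.7, 20.6], [128.0, -23.4, 20.7], [132.0, -20.8, 20.0], [136.0, -21.1, 17.9], [140.0, -22.7, 20.5]]
0.1 254 z pct [0.1833 0.1841 0.1845 0.185  0.1855]
0.124 103 z pct [0.1844 0.1875 0.1902 0.1912 0.192 ]
0.132 55 z pct [0.1841 0.1857 0.1864 0.1871 0.1877]
```

View pics/w2.png

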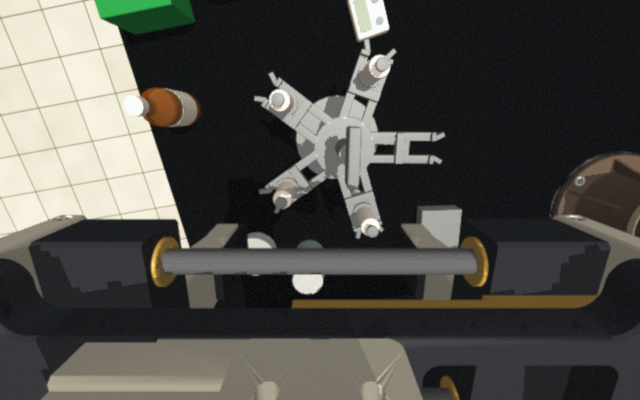

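The hook lies straight over the tongue, which it hides at (415,148), and everything else is undisturbed. Next I go to the loose pipette.

```bash
python3 -m pendant '[[[0,45,0,0,0,4],[0,95,0,0,0,8],[0,145,0,0,0,13],[0,195,0,0,0,18],[0,245,0,0,0,23],[0,295,0,0,0,28],[-8,345,0,0,0,32],[-16,395,0,0,0,36],[-22,440,0,0,0,40],[-24,475,0,0,0,40]]]'
python3 -m pendant '[[[0,10,0,0,0,0],[0,10,0,0,0,0],[0,10,0,0,0,0]]]'
python3 - <<'E'
from h import *
s=shot('wrist','w3');print(s['obs']['joint_pos'],s['obs']['tool_pos'])
P=pts('w3');P=P[np.isfinite(P[:,0])]
m=np.hypot(P[:,0]-.614,P[:,1]-.212)<.035
for a,b in((.058,.064),(.172,.18),(.18,.2),(.2,.215),(.215,.23),(.23,.25)):
    q=P[m&(P[:,2]>a)&(P[:,2]<b)];
    if len(q):print(a,len(q),np.median(q,0).round(4),q.min(0).round(4),q.max(0).round(4))
E
```

```text
clock: 9.62
tool_pos: [0.5855, 0.2455, 0.4435]
orientation: [-180.0, -0.0, -149.9]
force: [0.5, -0.2, -0.1]
opening: 0.088
clock: 10.0
tool_pos: [0.5864, 0.2532, 0.4438]
orientation: [-180.0, 0.0, -150.1]
force: [0.1, -0.2, -0.1]
opening: 0.0873
[ 4.08354012e+01  1.41690709e+01  1.90828571e+01  1.31580477e-02
 -9.49055738e+01 -1.09056674e+01] [0.58639419 0.2531747  0.44381123]
0.058 656 [0.6126 0.2037 0.0595] [0.5795 0.1773 0.058 ] [0.6483 0.2466 0.0621]
0.172 2 [0.615  0.2    0.1757] [0.6113 0.1995 0.1729] [0.6187 0.2004 0.1785]
0.18 2 [0.6146 0.1994 0.1904] [0.6137 0.1992 0.1859] [0.6155 0.1995 0.195 ]
0.2 5 [0.62   0.2031 0.2095] [0.6027 0.1996 0.2003] [0.6259 0.2108 0.2144]
0.215 183 [0.6171 0.2104 0.226 ] [0.6035 0.1993 0.2181] [0.6288 0.2245 0.2282]
0.23 121 [0.6165 0.2117 0.242 ] [0.6089 0.2043 0.2392] [0.624  0.2193 0.2447]
```

View pics/w3.png

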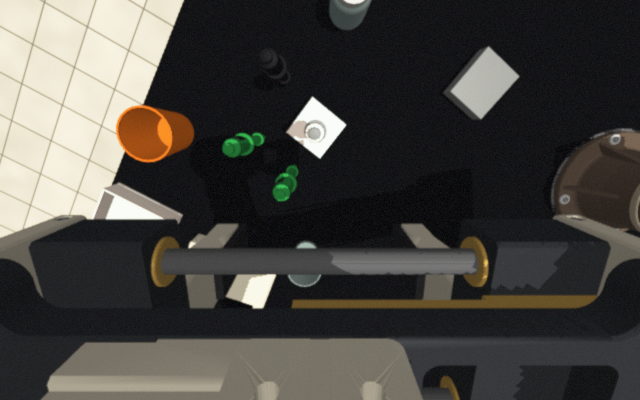

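The pipette is at (315,130) in its white block, axis at (0.6163, 0.2118) with its top at 0.242; the green and black look-alikes are clear of the fingers. Descending.

```bash
python3 -m pendant '[[[15,-20,-10,0,0,0],[30,-41.4,-40,0,0,0],[30,-41.4,-80,0,0,0],[30,-41.4,-120,0,0,0],[30,-41.4,-150,0,0,0],[30,-41.4,-160,0,0,0],[30,-41.4,-160,0,0,0],[30,-41.4,-160,0,0,0]]]'
```

```text
clock: 11.05
tool_pos: [0.617, 0.213, 0.2853]
orientation: [-180.0, 0.1, -150.0]
force: [-0.2, -0.5, 0.2]
opening: 0.0878
```

```bash
python3 -m pendant '[[[-0.7,-1.2,-30,0,0,0],[-0.7,-1.2,-60,0,0,0],[-0.7,-1.2,-85,0,0,0],[-0.7,-1.2,-99,0,0,0],[-0.7,-1.2,-99,0,0,0],[-0.7,-1.2,-99,0,0,0]]]'
python3 -m pendant '[[[0,0,0,0,0,0],[0,0,0,0,0,0],[0,0,0,0,0,0],[0,0,0,0,0,0],[0,0,0,0,0,0],[0,0,0,0,0,0],[0,0,0,0,0,0],[0,0,0,0,0,0],[0,0,0,0,0,0]]]' 1
```

```text
clock: 11.8
tool_pos: [0.6164, 0.2121, 0.186]
orientation: [-180.0, 0.1, -150.0]
force: [1.2, 1.6, 0.9]
opening: 0.0878
clock: 12.92
tool_pos: [0.6156, 0.2118, 0.1845]
orientation: [180.0, -0.0, -150.0]
force: [-0.0, 0.1, 0.2]
opening: 0.0256
```

```bash
python3 -m pendant '[[[0,0,5,0,0,0],[0,0,15,0,0,0],[0,0,28,0,0,0],[0,0,42,0,0,0],[0,0,58,0,0,0],[0,0,75,0,0,0],[0,0,92,0,0,0],[0,0,105,0,0,0],[0,0,110,0,0,0],[0,0,110,0,0,0]]]'
python3 -m pendant '[[[-8,-16,0,0,0,2],[-22,-46,0,0,0,6],[-38,-80,0,0,0,11],[-54,-114,0,0,0,16],[-72,-150,0,0,0,21],[-90,-187,0,0,0,26],[-108,-225,0,0,0,31],[-126,-263,0,0,0,36],[-144,-300,0,0,0,41],[-160,-335,0,0,0,45]]]'
python3 -m pendant '[[[-16,-33,0,0,0,2],[-30,-63,0,0,0,4],[-41,-86,0,0,0,5.3],[-47.6,-98.8,0,0,0,5.3],[-47.6,-98.8,0,0,0,5.3],[-47.6,-98.8,0,0,0,5.3],[-47.6,-98.8,0,0,0,5.3]]]'
python3 - <<'E'
from h import *
s=shot('wrist','w4');print(s['obs']['force'],s['obs']['joint_pos'],s['obs']['tool_pos'])
a=shot('scene','sc1');b=shot('side','si1')
A=cv2.resize(a['pixels'][140:280,140:320,::-1],(630,490),interpolation=2)
cv2.imwrite('pics/c4.png',cv2.resize(np.hstack([A[:, :400],cv2.resize(b['pixels'][110:250,290:400,::-1],(385,490),interpolation=2)]),None,fx=1,fy=1))
E
```

```text
clock: 14.18
tool_pos: [0.6156, 0.2118, 0.2946]
orientation: [180.0, 0.0, -150.0]
force: [-0.4, -0.2, -0.6]
opening: 0.0257
clock: 15.42
tool_pos: [0.4544, -0.1243, 0.294]
orientation: [179.9, -0.0, -104.9]
force: [0.2, -0.2, -1.1]
opening: 0.0254
clock: 16.3
tool_pos: [0.4083, -0.2215, 0.2945]
orientation: [180.0, 0.0, -99.7]
force: [-0.3, 1.0, -1.1]
opening: 0.0256
[-0.27216548  0.95738247 -1.1137575 ] [-4.09502522e+00 -2.15243760e+00 -1.81090185e+01 -5.21051952e-03
 -7.40507050e+01  8.44208302e+01] [ 0.40831531 -0.22149055  0.29447004]
```

View pics/c4.png

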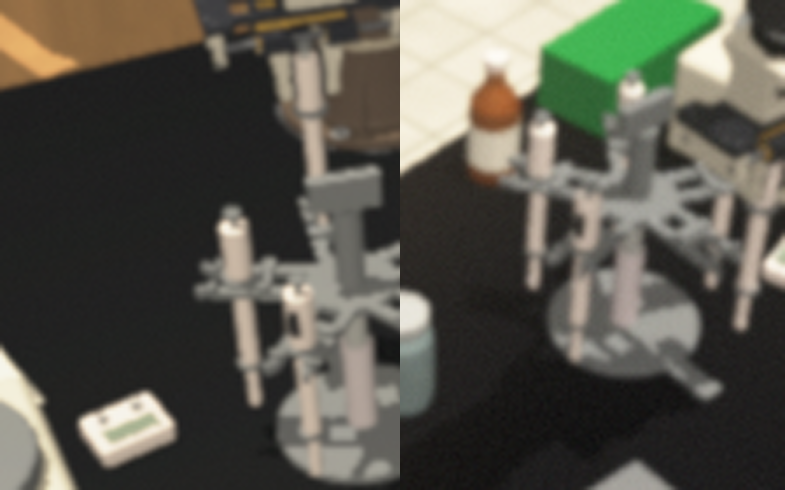

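View pics/w4.png

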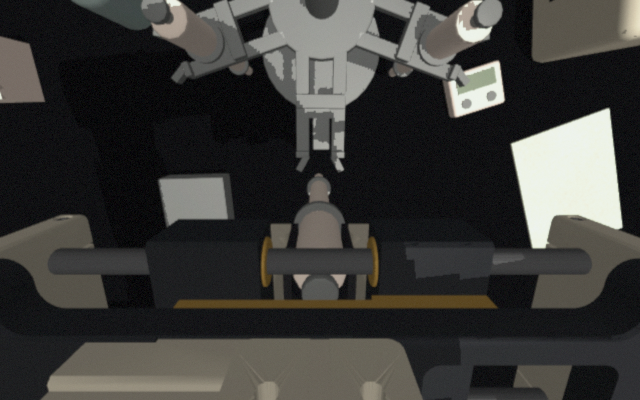

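The scene crop shows the pipette held upright in front of the hook. The wrist view shows it (flange 320,185, collar 320,215) lined up with the hook's slot (322,110–165) and the tongue visible through the slot. I'll measure these in the tool frame.

```bash
python3 - <<'E'
from h import *
s=load('w4');T=s['tool_from_camera'];P=cloud(s,T)  # tool frame, mm
P=P*1000;X,Y,Z=P[...,0],P[...,1],P[...,2]
zt=s['obs']['tool_pos'][2]*1000
H=zt-Z  # world height
def st(m,n):
    if m.sum(): print(n,m.sum(),'X',np.percentile(X[m],[2,50,98]).round(1),'Y',np.percentile(Y[m],[2,50,98]).round(1),'H',np.percentile(H[m],[5,50,95]).round(1))
near=(abs(X)<60)&(Y>-110)&(Y<-5)
for a in range(-100,-5,5):
    m=near&(Y>=a)&(Y<a+5)&(H>172)&(H<200)&(abs(X)<35)
    if m.sum()>4:
        x=np.sort(X[m]);g=np.diff(x);i=g.argmax();print(a,m.sum(),'X',x[0].round(1),x[-1].round(1),'gap',x[i].round(1),x[i+1].round(1),'H',np.percentile(H[m],[10,50,90]).round(1))
pip=(abs(X)<25)&(abs(Y)<30)&(Z>0)&(H>80)
for a in range(95,300,10):
    st(pip&(H>=a)&(H<a+10),'pip%d'%a)
l=(abs(X)<30)&(Y<-25)&(Y>-75)&(H>188.5)&(H<197);st(l,'lips')
t=(abs(X)<9)&(Y<-20)&(Y>-75)&(H>6)&(H<16);st(t,'tongue');t=(abs(X)<25)&(Y<-20)&(Y>-30)&(H>5)&(H<16);st(t,'tongue2')
E
```

```text
-100 161 X -20.8 23.2 gap -9.0 12.4 H [183.3 184.5 185.5]
-95 150 X -20.8 23.3 gap -9.0 11.9 H [183.5 184.5 185.4]
-90 269 X -20.3 22.8 gap -0.1 0.8 H [190.5 191.5 192.4]
-85 299 X -20.5 23.0 gap -0.1 0.8 H [190.6 191.5 192.5]
-80 298 X -21.1 23.6 gap -0.1 0.8 H [184.  186.1 192. ]
-75 290 X -21.3 23.0 gap -0.1 0.8 H [183.6 184.5 185.4]
-70 176 X -21.5 23.0 gap 10.0 10.9 H [183.5 184.5 185.4]
-65 137 X -20.5 23.2 gap -9.4 11.9 H [183.6 184.6 185.4]
-60 151 X -20.7 23.2 gap -9.5 12.0 H [183.5 184.4 185.3]
-55 133 X -20.8 23.4 gap -9.5 11.9 H [183.4 184.3 185.3]
-50 135 X -20.9 23.4 gap -9.6 11.3 H [183.2 184.5 185.5]
-45 155 X -21.0 22.6 gap -9.6 11.3 H [183.3 184.5 185.8]
-40 160 X -21.5 23.1 gap -9.7 11.2 H [186.7 191.3 192.3]
-35 86 X -20.6 23.1 gap -9.6 11.2 H [185.3 186.7 191.8]
-30 76 X -20.2 21.7 gap -12.5 13.1 H [185.9 186.6 187.6]
-25 60 X -22.2 22.8 gap -14.5 16.1 H [185.6 186.4 187.3]
-15 23 X -7.3 5.8 gap -7.3 -5.3 H [173.  174.3 175.2]
-10 136 X -11.3 10.0 gap 8.9 10.0 H [173.8 178.3 194.9]
pip115 3 X [-2.6 -1.5  0.8] Y [-5.2 -5.1 -4.9] H [122.5 123.3 123.7]
pip125 12 X [
[... 446 characters left out ...]
.2  7. ] Y [-8.7 -7.5 -3.2] H [205.6 210.1 214.4]
pip215 56 X [-8.  -0.6  7.4] Y [-8.6 -7.5 -2.9] H [215.4 220.4 224.3]
pip225 56 X [-7.6 -0.2  7.1] Y [-8.5 -7.5 -3.7] H [225.9 229.5 233.9]
pip235 54 X [-6.6 -0.1  6.2] Y [-8.8 -8.  -5. ] H [235.4 238.9 244. ]
pip265 13 X [-14.8  -2.1  14.2] Y [-17.  -14.3  -7.5] H [273.6 274.5 274.9]
pip275 596 X [-15.1  -0.1  15. ] Y [-17.  -11.7  -0.5] H [276.6 279.3 283.6]
pip285 206 X [-12.7  -0.1  13.2] Y [-13.  -11.1  -4.3] H [285.6 290.1 294.2]
lips 166 X [-21.4 -10.4  23. ] Y [-40.1 -37.3 -34.5] H [190.3 191.5 192.5]
tongue 221 X [-8.2 -0.3  8.9] Y [-67.7 -46.7 -22.1] H [6.1 6.8 7.9]
tongue2 91 X [-8.6  2.7 15.3] Y [-29.9 -26.6 -22. ] H [5.2 6.3 7.9]
```

Seat reads about 0.1845 (h≈+2.5). The correction to the seat is X +1.4, Y −59.2 in the tool frame, which is world (+58.1, −11.4). Lower in front, slide in above the lips, then feel down.

```bash
python3 -m pendant '[[[0,-1.4,-15,0,0,0],[0,-1.4,-35,0,0,0],[0,-1.4,-55,0,0,0],[0,-1.4,-68,0,0,0],[0,-1.4,-72,0,0,0],[0,-1.4,-72,0,0,0]]]'
python3 -m pendant '[[[8,-1.4,0,0,0,0],[18,-3.1,0,0,0,0],[28,-4.8,0,0,0,0],[38,-6.5,0,0,0,0],[48,-8.2,0,0,0,0],[55,-9.5,0,0,0,0],[58.1,-10,0,0,0,0],[58.1,-10,0,0,0,0],[58.1,-10,0,0,0,0],[58.1,-10,0,0,0,0]]]'
python3 - <<'E'
from h import *
s=shot('wrist','w5');print(s['obs']['force'],s['obs']['moment'],s['obs']['tool_pos'])
P=cloud(s,s['tool_from_camera'])*1000;X,Y,Z=P[...,0],P[...,1],P[...,2];H=s['obs']['tool_pos'][2]*1000-Z
for a in range(-45,45,5):
    m=(Y>=a)&(Y<a+5)&(H>172)&(H<196)&(abs(X)<35)
    if m.sum()>4:
        x=np.sort(X[m]);g=np.diff(x);i=g.argmax();print(a,m.sum(),'X',x[0].round(1),x[-1].round(1),'gap',x[i].round(1),x[i+1].round(1),'H',np.percentile(H[m],[10,50,90]).round(1))
m=(abs(X)<25)&(H>150)&(H<215)&(abs(Y)<40)
r=m&(H>188)&(H<195)&(Y<0);print('ridge Y',np.percentile(Y[r],[3,97]) if r.any() else '')
c=m&(H>197)&(H<212);print('collar X,Y',c.sum(),np.percentile(X[c],[2,98]) if c.any() else'',np.percentile(Y[c],[2,98]) if c.any() else '',np.percentile(H[c],[2,98]) if c.any() else '')
E
```

```text
clock: 17.2
tool_pos: [0.4081, -0.2235, 0.2226]
orientation: [180.0, -0.0, -99.7]
force: [0.4, 0.8, -0.9]
opening: 0.0253
clock: 18.45
tool_pos: [0.4659, -0.2334, 0.2227]
orientation: [-180.0, 0.0, -99.7]
force: [-0.3, -0.7, -1.4]
opening: 0.0254
[-0.3166     -0.67880474 -1.37149722] [-0.08383882  0.16090621 -0.0004713 ] [ 0.46590713 -0.2334078   0.22269144]
-45 255 X -23.2 21.7 gap -11.2 9.7 H [183.6 184.5 185.4]
-40 243 X -22.7 21.7 gap -11.3 9.7 H [183.5 184.4 185.3]
-35 464 X -22.9 21.2 gap -0.1 0.6 H [183.2 185.  191.4]
-30 453 X -22.9 20.8 gap -0.1 0.6 H [190.7 191.5 192.4]
-25 444 X -22.3 20.8 gap 0.6 1.3 H [190.8 191.5 192.3]
-20 267 X -23.3 20.9 gap -0.1 0.6 H [183.8 184.7 191.1]
-15 361 X -23.5 21.0 gap -0.1 0.6 H [183.7 184.5 185.3]
-10 189 X -23.6 21.2 gap -11.7 9.4 H [183.6 184.4 185.2]
-5 111 X -23.1 21.3 gap -14.8 15.3 H [183.7 184.5 185.3]
0 70 X -23.2 20.6 gap -17.9 17.6 H [183.6 184.5 185.3]
5 11 X -23.2 20.7 gap -19.3 19.1 H [183.8 184.4 185.6]
ridge Y [-31.14009819 -19.84989381]
collar X,Y 586 [-15.09849512  14.93769175] [-17.02609798  -0.30745774] [202.97529979 210.93066375]
```

View pics/w5.png

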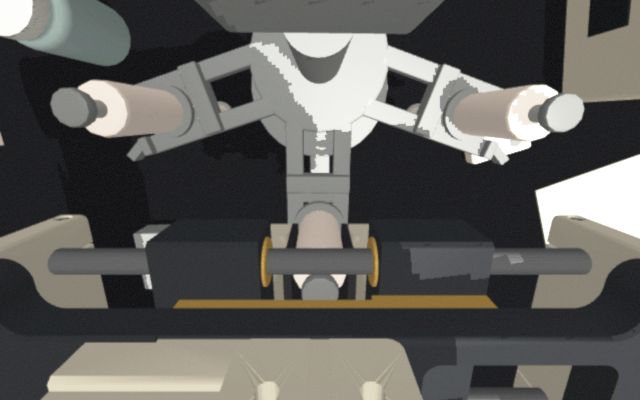

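Slot and ridge say shift X −0.9, Y −0.5 (world about +0.6, +0.8). The view shows the collar (320,215) just outside the ridge (320,185), centred on the hook. Now I feel my way down.

```bash
python3 -m pendant '[[[0.6,0.8,0,0,0,0],[0.6,0.8,-4,0,0,0],[0.6,0.8,-8,0,0,0],[0.6,0.8,-10,0,0,0],[0.6,0.8,-10,0,0,0],[0.6,0.8,-10,0,0,0]]]'
python3 -m pendant '[[[0,0,-1,0,0,0],[0,0,-2,0,0,0],[0,0,-3,0,0,0],[0,0,-3,0,0,0],[0,0,-3,0,0,0]]]'
python3 -c "
from plant import *;o=get_obs();print(o['force'],o['moment'],o['tool_pos'])"
```

```text
clock: 19.25
tool_pos: [0.4668, -0.2327, 0.2126]
orientation: [-180.0, -0.0, -99.7]
force: [0.5, -0.1, -0.5]
opening: 0.0255
clock: 19.88
tool_pos: [0.4667, -0.2327, 0.2096]
orientation: [180.0, -0.0, -99.7]
force: [0.4, -0.4, -1.8]
opening: 0.0256
[ 0.40478912 -0.3736942  -1.78572065] [-0.10618242  0.18280875 -0.01284718] [ 0.46670905 -0.23265493  0.2095642 ]
```

```bash
for i in 1 2; do :; done
python3 -m pendant '[[[0,0,-0.5,0,0,0],[0,0,-1,0,0,0],[0,0,-1,0,0,0],[0,0,-1,0,0,0]]]'
python3 -m pendant '[[[0,0,-0.5,0,0,0],[0,0,-1,0,0,0],[0,0,-1,0,0,0],[0,0,-1,0,0,0]]]'
python3 -m pendant '[[[0,0,-0.5,0,0,0],[0,0,-1,0,0,0],[0,0,-1,0,0,0],[0,0,-1,0,0,0]]]'
```

```text
clock: 20.38
tool_pos: [0.4667, -0.2326, 0.2086]
orientation: [-180.0, 0.0, -99.7]
force: [0.9, 0.5, -1.6]
opening: 0.0256
clock: 20.88
tool_pos: [0.4667, -0.2326, 0.2075]
orientation: [180.0, 0.0, -99.7]
force: [-0.5, -0.2, -1.5]
opening: 0.0255
clock: 21.38
tool_pos: [0.4667, -0.2326, 0.2066]
orientation: [-180.0, -0.0, -99.7]
force: [0.2, 0.1, -1.7]
opening: 0.0252
```

```bash
python3 -m pendant '[[[0,0,-0.5,0,0,0],[0,0,-1,0,0,0],[0,0,-1,0,0,0],[0,0,-1,0,0,0]]]'
python3 -m pendant '[[[0,0,-0.5,0,0,0],[0,0,-1,0,0,0],[0,0,-1,0,0,0],[0,0,-1,0,0,0]]]'
```

```text
clock: 21.88
tool_pos: [0.4667, -0.2327, 0.2056]
orientation: [180.0, -0.0, -99.7]
force: [-0.2, -0.0, -0.4]
opening: 0.0259
clock: 22.38
tool_pos: [0.4667, -0.2326, 0.2046]
orientation: [-180.0, -0.0, -99.7]
force: [-0.4, 0.2, -1.3]
opening: 0.0254
```

```bash
python3 -m pendant '[[[0,0,-0.4,0,0,0],[0,0,-0.7,0,0,0],[0,0,-0.7,0,0,0],[0,0,-0.7,0,0,0]]]'
python3 -m pendant '[[[0,0,-0.4,0,0,0],[0,0,-0.7,0,0,0],[0,0,-0.7,0,0,0],[0,0,-0.7,0,0,0]]]'
```

```text
clock: 22.88
tool_pos: [0.4668, -0.2326, 0.204]
orientation: [-180.0, -0.0, -99.7]
force: [-0.6, 0.7, 1.5]
opening: 0.0258
clock: 23.38
tool_pos: [0.4668, -0.2327, 0.2034]
orientation: [-180.0, -0.0, -99.7]
force: [-1.8, 1.6, 5.4]
opening: 0.0255
```

Contact at TCP 0.204 (collar underside 0.1845), which matches the seen seat and is 7 mm below the lips. I back off to near-zero load, check, then open.

```bash
python3 -m pendant '[[[0,0,0.5,0,0,0],[0,0,0.6,0,0,0],[0,0,0.6,0,0,0]]]'
python3 - <<'E'
from h import *
s=shot('wrist','w6');print(s['obs']['force'])
P=cloud(s,s['tool_from_camera'])*1000;X,Y,Z=P[...,0],P[...,1],P[...,2];H=s['obs']['tool_pos'][2]*1000-Z
m=(abs(X)<30)&(abs(Y)<45)
r=m&(H>189.7)&(H<194)&(Y<-17);print('ridge Y',np.percentile(Y[r],[3,97]),'X',np.percentile(X[r],[1,99]))
c=m&(H>187)&(H<191)&(Y>-19);print('collar',c.sum(),np.percentile(X[c],[2,98]),np.percentile(Y[c],[2,98]),np.percentile(H[c],[50]))
c=m&(H>195)&(H<212);print('handle',c.sum(),np.percentile(X[c],[2,98]),np.percentile(Y[c],[2,98]))
b=shot('side','si6');a=shot('scene','sc6')
cv2.imwrite('pics/c6.png',np.hstack([cv2.resize(a['pixels'][170:250,190:270,::-1],(390,390),interpolation=2),cv2.resize(b['pixels'][130:210,325:405,::-1],(390,390),interpolation=2)]))
E
```

```text
clock: 23.75
tool_pos: [0.4667, -0.2326, 0.2037]
orientation: [-180.0, -0.0, -99.7]
force: [-0.6, 1.2, 4.5]
opening: 0.0258
[-0.60416405  1.24158876  4.51054511]
ridge Y [-30.03411579 -18.91747184] X [-21.1843582  21.273981 ]
collar 552 [-15.74505793  15.68933765] [-18.83309377  -0.60379123] [188.68910487]
handle 610 [-25.73829655  25.91821513] [-13.000693    -3.80772124]
```

View pics/c6.png

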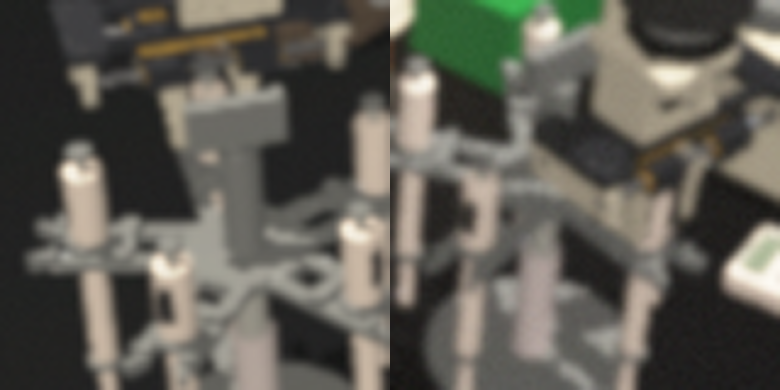

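The collar top is at 188.7 (underside ~184), centred in X with ~2 mm gap to the ridge. The side crop shows the pipette in the hook's fork. Unload a little more and release.

```bash
python3 -m pendant '[[[0,0,0.5,0,0,0],[0,0,0.5,0,0,0],[0,0,0.5,0,0,0]]]'
python3 -m pendant '[[[0,0,0,0,0,0],[0,0,0,0,0,0],[0,0,0,0,0,0],[0,0,0,0,0,0],[0,0,0,0,0,0],[0,0,0,0,0,0],[0,0,0,0,0,0],[0,0,0,0,0,0],[0,0,0,0,0,0],[0,0,0,0,0,0]]]' -1
```

```text
clock: 24.28
tool_pos: [0.4667, -0.2326, 0.2042]
orientation: [180.0, 0.0, -99.7]
force: [0.6, 1.1, 1.2]
opening: 0.0254
clock: 25.52
tool_pos: [0.4667, -0.2326, 0.2042]
orientation: [180.0, 0.0, -99.7]
force: [0.0, 0.3, -0.5]
opening: 0.0878
```

```bash
python3 -m pendant '[[[0,0,8,0,0,0],[0,0,22,0,0,0],[0,0,40,0,0,0],[0,0,65,0,0,0],[0,0,95,0,0,0],[0,0,130,0,0,0],[0,0,165,0,0,0],[-30,0,190,0,0,0],[-55,0,190,0,0,0],[-55,0,190,0,0,0]]]'
python3 - <<'E'
from h import *
s=shot('wrist','w7');print(s['obs']['tool_pos'])
b=shot('side','si7');a=shot('scene','sc7')
up=lambda im,w,h:cv2.resize(im[:,:,::-1],(w,h),interpolation=2)
cv2.imwrite('pics/c7.png',np.vstack([np.hstack([up(a['pixels'][170:270,190:290],300,300),up(b['pixels'][120:220,320:420],300,300)]),up(s['pixels'][:230,160:620],600,300)]))
for x,y in (('sc0','sc7'),('si0','si7')):pass
P=pts('w7');P=P[np.isfinite(P[:,0])];F=np.radians(170.25);f=np.array([np.cos(F),np.sin(F)]);l=np.array([-f[1],f[0]])
r=P[:,:2]-[.571,-.2496];u=r@f;v=r@l;z=P[:,2]
for a,b in((.185,.1935),(.22,.25),(.252,.27)):
    k=(z>a)&(z<b)&(u>.08)&(u<.135)&(abs(v)<.03)
    if k.any():print(a,k.sum(),'u',np.percentile(u[k],[2,98]).round(4),'v',np.percentile(v[k],[2,98]).round(4),'z',np.percentile(z[k],[2,50,98]).round(4))
# hung-neighbour tops for comparison
for ang in (98.25,242.25):
    c=np.array([.571,-.2496])+.105*np.array([np.cos(np.radians(ang)),np.sin(np.radians(ang))]);k=(np.hypot(*(P[:,:2]-c).T)<.02)&(z>.252)&(z<.3)
    if k.any():print(ang,k.sum(),np.median(P[k],0).round(4),c.round(4))
E
python3 ang.py w7 .571 -.2496
```

```text
clock: 26.78
tool_pos: [0.4105, -0.2328, 0.3965]
orientation: [-179.8, 0.0, -99.7]
force: [0.2, -0.2, 0.3]
opening: 0.0871
[ 0.41054951 -0.23275935  0.39648325]
0.185 568 u [0.0802 0.1336] v [-0.0206  0.0218] z [0.1851 0.1906 0.1927]
0.22 267 u [0.0941 0.1172] v [-0.0111  0.0125] z [0.2351 0.2458 0.2474]
0.252 187 u [0.0988 0.1128] v [-0.0059  0.0083] z [0.26   0.2622 0.2637]
98.25 249 [ 0.5549 -0.148   0.262 ] [ 0.5559 -0.1457]
242.25 236 [ 0.5191 -0.3426  0.2621] [ 0.5221 -0.3425]
tongue 0 []
hook 995 [[92.0, -19.0, 21.8], [96.0, -20.2, 23.0], [100.0, -20.4, 23.1], [104.0, -20.5, 23.1], [108.0, -20.6, 23.2], [112.0, -20.7, 23.2], [116.0, -20.7, 21.9], [120.0, -20.8, 21.9], [124.0, -20.8, 22.0], [128.0, -21.8, 21.8], [132.0, -19.0, 20.3], [136.0, -18.5, 19.4], [140.0, -20.0, 22.1]]
0.1 225 z pct [0.1834 0.1841 0.1846 0.1852 0.1893]
0.124 93 z pct [0.1844 0.1902 0.1908 0.1914 0.192 ]
0.132 64 z pct [0.1853 0.1858 0.1862 0.1866 0.1873]
```

View pics/c7.png

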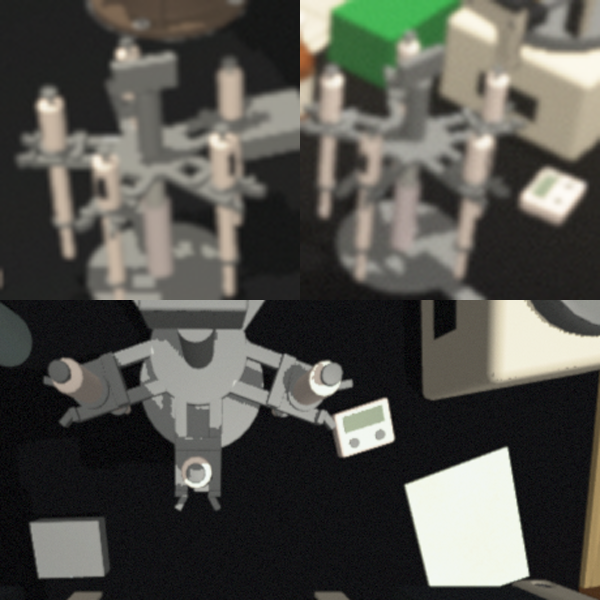

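The last picture shows all five pipettes hung upright. The white one is on the front hook at (197,470), over the tongue, and the bystanders in view look unmoved. Its top is at 0.2622, and its neighbours' tops are at 0.262, so it is fully seated. Handing in.

```bash
python3 -c "
from plant import *
print(close_job())"
```

```text
the job is handed in; nothing more can be done
None
```

The white pipette hangs upright on the empty hook at the front of the carousel, and the job was handed in at about 27 s of the 72 s allowed.

**What I did**
- I gripped the bar and turned the carousel about 79° counter-clockwise, so the empty hook sits over the tongue.
- I lifted the pipette out of its block and slid it into the fork above the lips.
- I lowered it in small steps until it touched at a seat height of about 184.5 mm (h ≈ +2.5 mm). The readings during this peaked near 5.4 N.
- I took the load off to about 1 N, opened the gripper and withdrew straight up.

**Last checks**
- **Seating:** the pipette's top is at 262.2 mm, against about 262.0 mm for the two hung neighbours I measured. Its axis is about 106 mm from the carousel's axis (nominal 105), so the collar is between lips and ridge.
- **Hook direction:** it agrees with the tongue to about half a degree. In the last view the tongue was hidden under the hook, so this rests on earlier views. There was a side offset of about 1 mm between views, which is within the calibration error.
- **Other objects:** those visible in the last pictures (timer, slide box and hung pipettes) looked unmoved. I did not re-measure the jar, beaker, dishes or the look-alike pipettes afterwards.

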